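# Raise the counterweighted barrier arm and push the dishes onto the viewing stage

### The job

Push the barrier arm of the little viewing stage up past its balance point so that it stays raised by itself, then, with the arm standing open, push the Petri dishes along the deck between the rails until they are fully home against the back stop. Only push with the fingers: do not grasp, lift or tip the dishes, leave the arm raised at the end, and leave the two vials and the tape roll beside the stage where they are.

Things in the scene. Friction and masses are not known exactly. Their poses are not given: they have to be found in the camera images.
- stage: Fixed viewing stage, a grey box with a white deck 30 mm above the bench. Origin on the bench under the barrier arm, midway between the rails; x runs along the deck from its open front end (x = -151 mm, to the robot's left) to the back stop (face at x = 108 mm, 53 mm above the bench, to the right), y across the deck to the hinge side, away from the robot, z up. Deck 122 mm wide. It yaws with the start.
- barrier (a joint): Angle of the barrier arm in rad about its level hinge (along the stage's x). 0 = lowered across the deck, blocking it; grows as the free end swings up and over, away from the robot; 1.57 = upright, 1.83 = open stop. Below about 0.85 (balance point) it falls shut, beyond it it falls open within a second and stays. A steel counterweight, 34 mm disc, stands 52 mm above the hinge.
- hinge (a point): Point on the arm's hinge axis at x = 0, y = 75 mm, z = 54 mm in the stage frame, at the top of a fixed post 69 mm high beyond the far rail. The arm is a steel bar 10 mm thick, 14 mm high and 141 mm long from here to its black end cap, its middle 54 mm above the bench when lowered (stage y from 75 to -74 mm).
- push_handle (a point): Rounded end of the push lever, a straight rod from the arm's hub with a black grip (16 mm thick over its last 45 mm). The lever moves with the arm, is 140 mm long and stands 58 degrees above it: with the arm lowered this end is at x = 0, y = 1 mm, z = 173 mm in the stage frame above the deck. Pushing it level towards and past the hinge (stage +y) with 1 to 3 N swings the arm up.
- dish: Stack of two closed flat clear Petri dishes, one piece, 86 mm across and 31 mm high (its solid part 82 mm across and 26 mm high), about 40 g, loose on the deck between the rails, on the front-end side of the barrier. Origin at the centre of its underside, z up.
- home (a point): Point on the deck where the centre of the dishes' underside lies when they are fully home against the back stop: x = 67 mm, y = 0, z = 30 mm in the stage frame. The two rails along the deck are 94 mm apart inside, 7 mm wide, 12 mm above the deck; a small fork on the near rail, 26 mm above the deck, holds the lowered arm.
- vial_red: Small loose vial with a red cap, 25 mm across, 46 mm high, standing on the bench between the stage and the robot, towards the front end. Origin at the centre of its underside. A bystander.
- vial_white: Small loose vial with a white cap, 25 mm across, 46 mm high, standing on the bench between the stage and the robot, towards the front end. Origin at the centre of its underside. A bystander.
- tape: Roll of tape lying flat on the bench between the stage and the robot, towards the back stop, 68 mm across, 19 mm high. Origin at the centre of its underside. A bystander.
Things that resemble listed ones, but are neither listed nor needed, are in the scene too. There is more than one size of the dish; the one meant has the size given above.

How it is judged:
On the way, in this order (a step that is already met when the one before it is completed fails the run):
1. the barrier arm stands raised by itself, untouched, with the dishes still in front of it (value of joint barrier above 1.6 rad and contact force between the fingers and stage below 0.1 N and x of dish in the frame of stage below -0.02 m), for 0.3 s.
2. the dishes are home against the back stop (x of dish in the frame of stage above 0.061 m and distance between dish and home below 0.01 m), for 0.2 s.
At the end, for the whole second after the job is handed in: The barrier arm stays raised (joint above 1.6 rad); the dishes lie flat and still on the deck within 6 mm of the back stop (all of step 2 and value of joint barrier above 1.6 rad and angle between dish's own z axis and vertical below 0.05 rad and linear speed of dish below 0.02 m/s); the robot touches nothing.
It fails at once if the dishes are lifted or tipped (z of dish in the frame of stage above 0.042 m or angle between dish's own z axis and vertical above 0.3 rad).
It fails at once if the dishes leave the deck (z of dish in the frame of stage below 0.02 m).
It fails at once if the dishes pass the barrier before it is raised (value of joint barrier below 1.2 rad and x of dish in the frame of stage above -0.02 m).
It fails at once if a bystander is moved or tipped (distance of any of vial_red, vial_white, tape from where it was at the start of the episode above 0.02 m or angle between any of vial_red, vial_white's own z axis and vertical above 0.4 rad).
It also fails if it takes over 53 s, if anything falls off the work surface, if the arm or the gripper's body presses on something with over 40 N, if the wrist force passes 120 N, or if a joint passes its speed limit or range.

### The arm

A 7-joint arm with a two-finger parallel gripper is mounted at the origin on a cart in front of the work surface, level with it; the furniture and walls round the work are solid. World frame = base frame: x ahead of the robot, y to its left, z up, the work surface at z = 0. Lengths are in m, angles in rad, forces in N, time in s.
With the tool pointing down it reaches from about 0.35 to 0.9 m from the base axis. Payload 19.9 kg.
Tool frame: the origin (TCP) lies at the centre of the arm's flange, where the gripper is bolted on; the fingertips stand 199 mm ahead of it and the grasp point (between the pads) lies 180 mm ahead of it; z points along the fingers, x is the direction in which the jaws open and shut, and the axes are right-handed (so a half turn about z gives the same grasp; the last joint's range is limited). The gripper opens to 94 mm and grips with 3 to 60 N. Pads are 16 mm wide; open, the fingers measure 119 mm over their backs; the gripper's body (75 mm by 177 mm) begins 78 mm behind the grasp point.
Start: joints at [1.107, 0.417, -0.01, 1.614, 0.005, 1.111, -0.053], TCP at [0.256, -0.57, 0.405] pointing down, gripper open.
Joint ranges: [-2.81, 2.81], [-0.39, 2.02], [-1.27, 1.25], [0.06, 2.57], [-1.19, 4.33], [0.19, 2], [-2.82, 2.82]. Speed limits (rad/s): [1.89, 1.89, 2.39, 2.39, 3.01, 3.01, 3.01].

### API

Orientations are given as a unit quaternion [w, x, y, z].
In Python, from station import ctrl, optics, workorder gives the robot as it stands.
- The arm moves only by the tool arm_command, never from a script. Its argument "motion" is a list of rows, each an object with "claw": the closure in counts, from 0 (fully open) to 255 (shut); "slide": the shift along the world's x, y, z in mm, a list of three; "rotation": the turn, a rotation vector about the world's x, y, z in degrees, a list of three. A call has 1 to 10 rows; each row shifts and turns the commanded pose from where the row before left it; what a row does not reach is not made up. A row lasts 1/12 s, in which the tool goes at most 41.7 mm and 7.16 degrees, less where a joint would pass 70% of its speed; a pose out of reach is approached as far as the arm can. A call is refused whole if a number of a shift passes 41.7 or a number of a turn 7.16, either way. A call with a gripper value outside its range is refused whole. The fingers move at their own pace and stop on an object; "newtons" is the grip in N (left out, the last holds). Time passes only in rows, so rows that do not move let the fingers close. It gives the time, the measured TCP pose, the force and the opening at its end, in the units of the state.
- ctrl.observe(): the state, without advancing time (a new reading comes with each control period).
- optics.capture(name): name is "scene" or "top"; returns the picture (400x640x3 uint8, red, green, blue); there is no depth.
- optics.calibration(name): a dict with "fx", "fy", "cx", "cy" (pixels), "rvec" (rotation vector, rad) and "tvec" (3), from world to camera coordinates, as OpenCV has them. Camera axes: x right, y down, z forward; pixel columns grow to the right and rows downward; lengths in m; the calibration is good to about 2 mm. A picture is of the moment at which its call begins. calibration takes no time and is no camera call.
- workorder.hand_in(): hands the job in, once; it reports no verdict.
The state is a dict: "t": time; "qpos": joint angles; "dq": joint speeds; "tau": joint torques, N m; "position": TCP position; "orientation": TCP orientation; "force": force on the tool from outside, world axes, zero at the start; "ft_torque": the same for the moment, N m; "width": finger opening in m.
Only numpy, scipy, OpenCV 4.12 (cv2) and the standard library are available. Lean on these libraries where they do the work, as an engineer would, in place of code of your own. Each camera call takes 0.05 s, during which the arm holds its last target. There are 200 camera calls.

## Working session

There is one attempt and no reset: what is moved stays moved. The work goes in short steps, Python scripts to look and compute and a tool call to move; the robot and the scene stay as the last step left them, time stands still between calls to the robot, and variables do not carry over. Pictures are saved under pics/ and viewed, about 8 in all and at most 12, crops included, and the job is handed in when it is done.

Besides the shell and the picture viewer there is one more tool, called after "Request:" as a command line: name --argument value ..., lists and objects as JSON in quotes. arm_command: Moves the arm, as the interface text tells. Its arguments: {"type":"object","properties":{"motion":{"type":"array","items":{"type":"object","properties":{"claw":{"type":"number"},"slide":{"type":"array","items":{"type":"number"}},"rotation":{"type":"array","items":{"type":"number"}}}}},"newtons":{"type":"number"}},"required":["motion"]}

```bash
mkdir -p pics; cat > h.py <<'E'
import numpy as np, cv2
from station import ctrl, optics, workorder
def cam(n):
    c=optics.calibration(n); K=np.array([[c['fx'],0,c['cx']],[0,c['fy'],c['cy']],[0,0,1]]); return K,np.array(c['rvec'],float),np.array(c['tvec'],float)
def ray(n,u,v,z):
    K,r,t=cam(n); R=cv2.Rodrigues(r)[0]; o=-R.T@t; d=R.T@np.linalg.inv(K)@[u,v,1]
    return o+d*(z-o[2])/d[2]
def proj(n,P):
    K,r,t=cam(n); return cv2.projectPoints(np.array(P,float).reshape(-1,3),r,t,K,None)[0].reshape(-1,2)
def shot(n,f):
    im=optics.capture(n); cv2.imwrite(f'pics/{f}.png',im[:,:,::-1]); return im
E
python3 - <<'E'
from h import *
for n in('scene','top'):
    shot(n,n+'0'); K,r,t=cam(n); R=cv2.Rodrigues(r)[0]; print(n,K[0,0],K[1,1],-R.T@t,R[2])
print(ctrl.observe())
E
```

```text
scene 481.9809899518893 481.9809899518893 [-0.11414732  0.81709332  0.47349476] [ 0.66153018 -0.63579099 -0.3976778 ]
top 446.59068517061047 446.59068517061047 [0.35563762 0.23894173 0.9781298 ] [ 0.16968931  0.03196191 -0.98497917]
{'t': 0.1, 'qpos': array([ 1.10649903,  0.41791419, -0.0103323 ,  1.61408879,  0.0047163 ,
        1.11067204, -0.05302832]), 'dq': array([ 0.00051753, -0.00159476,  0.00080603, -0.00229757, -0.00147509,
       -0.00066291,  0.00153274]), 'tau': array([ 3.48104215e-03, -8.52575111e+01,  6.41486496e-01, -4.26692641e+01,
       -4.87405818e-02,  1.63813296e-02, -7.54080634e-05]), 'position': array([ 0.25641867, -0.56985722,  0.40409824]), 'orientation': array([-2.50235845e-04,  8.39739553e-01, -5.42989137e-01, -4.66428021e-04]), 'force': array([ 0.96407279, -0.19399903, -0.30108857]), 'ft_torque': array([ 0.033486  , -0.00632971, -0.02645756]), 'width': 0.09386040985092384}
```

View pics/scene0.png

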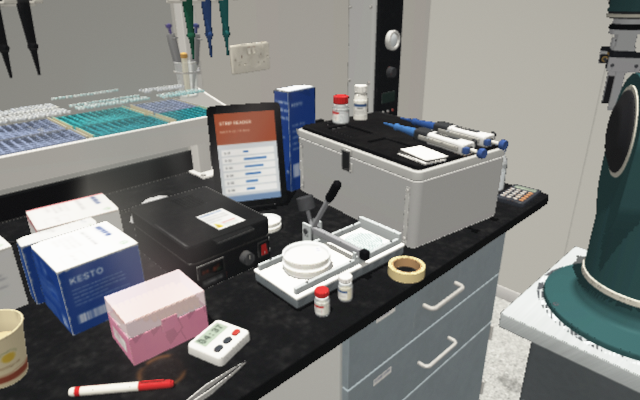

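View pics/top0.png

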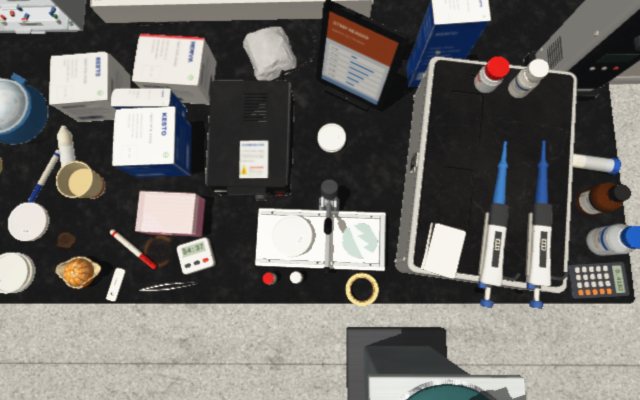

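Target candidates in the top view: the stack on the deck (292,236), and lookalike dishes at (331,137), (28,221) and (14,272). Only the one on the deck between the rails fits the description. I'll measure the stage next and check this choice in a crop.

```bash
python3 - <<'E'
from h import *
im=cv2.imread('pics/top0.png')
c=im[170:310,225:415]; cv2.imwrite('pics/crop0.png',cv2.resize(c,None,fx=4,fy=4,interpolation=cv2.INTER_CUBIC))
g=im.min(2); m=np.zeros_like(g); m[195:285,240:395]=(g[195:285,240:395]>110)*255
m=cv2.morphologyEx(m,cv2.MORPH_CLOSE,np.ones((9,9)))
cs=max(cv2.findContours(m,0,1)[0],key=cv2.contourArea)
b=cv2.boxPoints(cv2.minAreaRect(cs)); print(b)
for p in b: print(ray('top',*p,0.035).round(4))
for n,u,v,z in [('dish',292,236,.06),('red',269,279,.046),('white',296,278,.046),('tape',362,289,.019),('edge',330,303,0),('caseL',410,170,.15)]: print(n,ray('top',u,v,z).round(3))
E
```

```text
[[254.50578 282.206  ]
 [256.2022  195.69023]
 [385.48584 198.22519]
 [383.78943 284.74097]]
[0.3435 0.3937 0.035 ]
[0.527  0.3939 0.035 ]
[0.5194 0.1166 0.035 ]
[0.3381 0.1253 0.035 ]
dish [0.437 0.314 0.06 ]
red [0.35  0.362 0.046]
white [0.352 0.306 0.046]
tape [0.329 0.169 0.019]
edge [ 0.299  0.237 -0.   ]
caseL [0.553 0.084 0.15 ]
```

View pics/crop0.png

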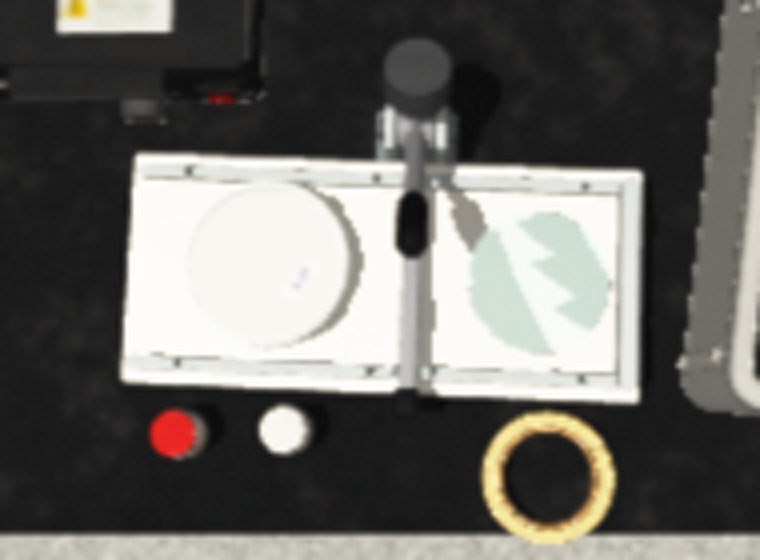

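```bash
python3 - <<'E'
from h import *
f=lambda u,v,z: ray('top',225+(u-1.5)/4,170+(v-1.5)/4,z)
a=f(137,154,.03);b=f(122,382,.03);c=f(643,170,.053);d=f(638,402,.053)
print(a,b,c,d,np.linalg.norm(a-b),np.linalg.norm(c-d))
ang=[np.degrees(np.arctan2(*(q-p)[1::-1])) for p,q in((a,c),(b,d))]; print(ang)
th=np.radians(np.mean(ang)); X=np.array([np.cos(th),np.sin(th),0]);Y=np.array([-X[1],X[0],0])
O=(a+b)/2+.151*X; O[2]=0; print('O',O,'X',X,'Y',Y)
S=lambda x,y,z:O+x*X+y*Y+[0,0,z]
L=lambda p:np.round([(p-O)@X,(p-O)@Y],4)
h=f(411,250,.173); print('handle',h,L(h),'exp',S(0,.001,.173),'px',(proj('top',[S(0,.001,.173)])-[225,170])*4)
e=f(407,398,.054); print('armend',L(e))
di=f(271,264,.061); print('dish',di,L(di))
for z in(.12,.15): print('case wall',z,f(695,300,z),L(f(725,200,z)))
np.savez('st',O=O,X=X,Y=Y)
E
```

```text
[0.50058974 0.3883589  0.03      ] [0.37893631 0.39396416 0.03      ] [0.48689156 0.12000975 0.053     ] [0.36763932 0.1259702  0.053     ] 0.12178249798892891 0.11940111019066532
[np.float64(-92.92218991735346), np.float64(-92.41381154232852)]
O [0.43273419 0.24032521 0.        ] X [-0.04654857 -0.99891603  0.        ] Y [ 0.99891603 -0.04654857  0.        ]
handle [0.43406991 0.24071693 0.173     ] [-0.0005  0.0013] exp [0.43373311 0.24027866 0.173     ] px [[410.47646565 249.23992271]]
armend [-0.0003 -0.0629]
dish [0.43810882 0.31305928 0.061     ] [-0.0729  0.002 ]
case wall 0.12 [0.41470697 0.10576443 0.12      ] [0.149  0.0368]
case wall 0.15 [0.41264192 0.11042028 0.15      ] [0.1439 0.0328]
```

```bash
python3 - <<'E'
from h import *
p=ray('scene',408,242,0); print('case corner',p)
for z in(.1,.15,.2,.25): print(z,proj('scene',[[*p[:2],z]])[0])
q=ray('scene',500,150,.2); print(q, ray('top',580,290,.18), ray('top',400,270,.15))
E
```

```text
case corner [0.39828171 0.06832627 0.        ]
0.1 [411.23066219 197.68124665]
0.15 [412.94809976 174.12115659]
0.2 [414.7394689  149.54686114]
0.25 [416.60964849 123.89143107]
[ 0.28108009 -0.04170727  0.2       ] [ 0.33151373 -0.19299137  0.18      ] [0.36654497 0.10902637 0.15      ]
```

Stage pose is good: expected handle pixel matches the seen one to 1 px. The crop confirms the dish stack at crop (271,264), the lever grip at (411,225), and the vials and tape on the near side. Now I'll lift, then swing over the case at a safe height.

Request:
arm_command --motion '[{"claw": 255, "slide": [0, 0, 32], "rotation": [0, 0, 0]}, {"claw": 255, "slide": [0, 0, 32], "rotation": [0, 0, 0]}, {"claw": 255, "slide": [0, 0, 32], "rotation": [0, 0, 6.96]}, {"claw": 255, "slide": [0, 0, 32], "rotation": [0, 0, 6.96]}, {"claw": 255, "slide": [15, 38, 0], "rotation": [0, 0, 6.96]}, {"claw": 255, "slide": [15, 38, 0], "rotation": [0, 0, 6.96]}, {"claw": 255, "slide": [15, 38, 0], "rotation": [0, 0, 6.96]}, {"claw": 255, "slide": [15, 38, 0], "rotation": [0, 0, 6.96]}, {"claw": 255, "slide": [15, 38, 0], "rotation": [0, 0, 6.96]}, {"claw": 255, "slide": [15, 38, 0], "rotation": [0, 0, 6.96]}]'

```text
t: 0.93
position: [0.3467, -0.3399, 0.5324]
orientation: [0.0, 0.996, -0.085, -0.0]
force: [0.9, 0.0, 0.0]
width: 0.0306
```

Request:
arm_command --motion '[{"slide": [15, 38, 0], "rotation": [0, 0, 6.96]}, {"slide": [15, 38, 0], "rotation": [0, 0, 6.96]}, {"slide": [15, 38, 0], "rotation": [0, 0, 6.96]}, {"slide": [15, 38, 0], "rotation": [0, 0, 6.96]}, {"slide": [15, 38, 0], "rotation": [0, 0, 6.96]}, {"slide": [-4, 36, 0], "rotation": [0, 0, 6.96]}, {"slide": [-4, 36, 0], "rotation": [0, 0, 6.96]}, {"slide": [-4, 36, 0], "rotation": [0, 0, 6.96]}, {"slide": [-4, 36, 0], "rotation": [0, 0, 6.96]}, {"slide": [-4, 36, 0], "rotation": [0, 0, 6.96]}]'

```text
$.motion[0]: bad value
```

Request:
arm_command --motion '[{"slide": [-5, 36, 0], "rotation": [0, 0, 6.96]}, {"slide": [-5, 36, 0], "rotation": [0, 0, 6.96]}, {"slide": [-5, 36, 0], "rotation": [0, 0, 6.96]}, {"slide": [-5, 36, 0], "rotation": [0, 0, 6.96]}, {"slide": [-5, 36, 0]}, {"slide": [-3, 34, 0]}, {"slide": [0, 0, 0]}]'

```text
$.motion[0]: bad value
```

Request:
arm_command --motion '[{"claw": 255, "slide": [15, 38, 0], "rotation": [0, 0, 6.96]}, {"claw": 255, "slide": [15, 38, 0], "rotation": [0, 0, 6.96]}, {"claw": 255, "slide": [15, 38, 0], "rotation": [0, 0, 6.96]}, {"claw": 255, "slide": [15, 38, 0], "rotation": [0, 0, 6.96]}, {"claw": 255, "slide": [15, 38, 0], "rotation": [0, 0, 6.96]}, {"claw": 255, "slide": [-4, 36, 0], "rotation": [0, 0, 6.96]}, {"claw": 255, "slide": [-4, 36, 0], "rotation": [0, 0, 6.96]}, {"claw": 255, "slide": [-4, 36, 0], "rotation": [0, 0, 6.96]}, {"claw": 255, "slide": [-4, 36, 0], "rotation": [0, 0, 6.96]}, {"claw": 255, "slide": [-4, 36, 0], "rotation": [0, 0, 6.96]}]'

```text
t: 1.77
position: [0.4007, 0.0298, 0.5325]
orientation: [0.0, 0.867, 0.499, -0.0]
force: [0.1, 0.1, -0.6]
width: 0.0005
```

Request:
arm_command --motion '[{"claw": 255, "slide": [-4, 36, 0], "rotation": [0, 0, 6.96]}, {"claw": 255, "slide": [-5, 36, 0], "rotation": [0, 0, 6.96]}, {"claw": 255, "slide": [-5, 36, 0], "rotation": [0, 0, 6.96]}, {"claw": 255, "slide": [-5, 36, 0], "rotation": [0, 0, 6.96]}, {"claw": 255, "slide": [-5, 36, 0], "rotation": [0, 0, 0]}, {"claw": 255, "slide": [-4, 33, 0], "rotation": [0, 0, 0]}, {"claw": 255, "slide": [0, 0, 0], "rotation": [0, 0, 0]}]'

```text
t: 2.35
position: [0.3716, 0.246, 0.5328]
orientation: [-0.001, 0.721, 0.693, 0.001]
force: [-0.5, -0.3, -0.7]
width: 0.0006
```

Request:
arm_command --motion '[{"claw": 255, "slide": [0, 0, -38], "rotation": [0, 0, 0]}, {"claw": 255, "slide": [0, 0, -38], "rotation": [0, 0, 0]}, {"claw": 255, "slide": [0, 0, -38], "rotation": [0, 0, 0]}, {"claw": 255, "slide": [0, 0, -38], "rotation": [0, 0, 0]}, {"claw": 255, "slide": [0, 0, -37], "rotation": [0, 0, 0]}, {"claw": 255, "slide": [0, 0, 0], "rotation": [0, 0, 0]}, {"claw": 255, "slide": [0, 0, 0], "rotation": [0, 0, 0]}]'

```text
t: 2.93
position: [0.3732, 0.2411, 0.3434]
orientation: [-0.001, 0.723, 0.691, -0.001]
force: [-0.3, -0.3, 1.0]
width: 0.0005
```

```bash
python3 - <<'E'
from h import *
from scipy.spatial.transform import Rotation as Ro
s=np.load('st.npz'); o=ctrl.observe(); p=o['position']; R=Ro.from_quat(o['orientation'],scalar_first=True).as_matrix()
tip=p+R[:,2]*.199
print(p,'tip stage',[(tip-s['O'])@s['X'],(tip-s['O'])@s['Y'],tip[2]],'jaw ang',np.degrees(np.arctan2(R[1,0],R[0,0])),o['force'])
im=shot('scene','s1'); cv2.imwrite('pics/s1c.png',cv2.resize(im[120:320,220:460,::-1],None,fx=3,fy=3))
E
```

```text
[0.37321217 0.24114888 0.34343192] tip stage [np.float64(0.0020474052223420323), np.float64(-0.06016648264448412), np.float64(0.14443307138792183)] jaw ang 87.4060901968542 [-0.28592573 -0.3410812   0.97923256]
```

View pics/s1c.png

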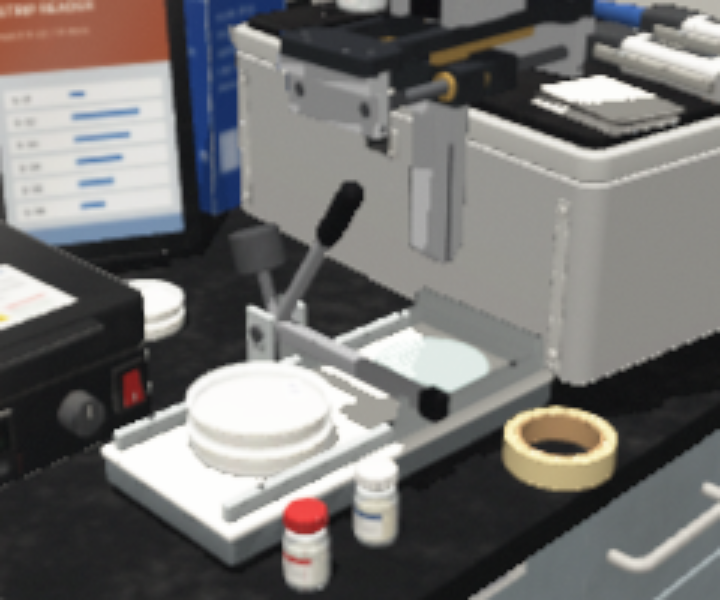

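Request:
arm_command --motion '[{"claw": 255, "slide": [36, 1, 0], "rotation": [0, 0, 0]}, {"claw": 255, "slide": [12, -0.6, 0], "rotation": [0, 0, 0]}, {"claw": 255, "slide": [12, -0.6, 0], "rotation": [0, 0, 0]}, {"claw": 255, "slide": [12, -0.6, 0], "rotation": [0, 0, 0]}, {"claw": 255, "slide": [12, -0.6, 0], "rotation": [0, 0, 0]}, {"claw": 255, "slide": [12, -0.6, 0], "rotation": [0, 0, 0]}, {"claw": 255, "slide": [12, -0.6, 0], "rotation": [0, 0, 0]}, {"claw": 255, "slide": [12, -0.6, 0], "rotation": [0, 0, 0]}, {"claw": 255, "slide": [12, -0.6, 0], "rotation": [0, 0, 0]}, {"claw": 255, "slide": [12, -0.6, 0], "rotation": [0, 0, 0]}]'

```text
t: 3.82
position: [0.5185, 0.2365, 0.3436]
orientation: [-0.0, 0.723, 0.691, -0.0]
force: [0.6, -0.6, -0.0]
width: 0.0006
```

```bash
python3 - <<'E'
from h import *
im=shot('scene','s2'); cv2.imwrite('pics/s2c.png',cv2.resize(im[120:320,220:460,::-1],None,fx=3,fy=3))
print(ctrl.observe()['position'],ctrl.observe()['force'])
E
```

```text
[0.52035087 0.23588712 0.34351519] [-0.14455381 -2.88335732 -0.75248347]
```

View pics/s2c.png

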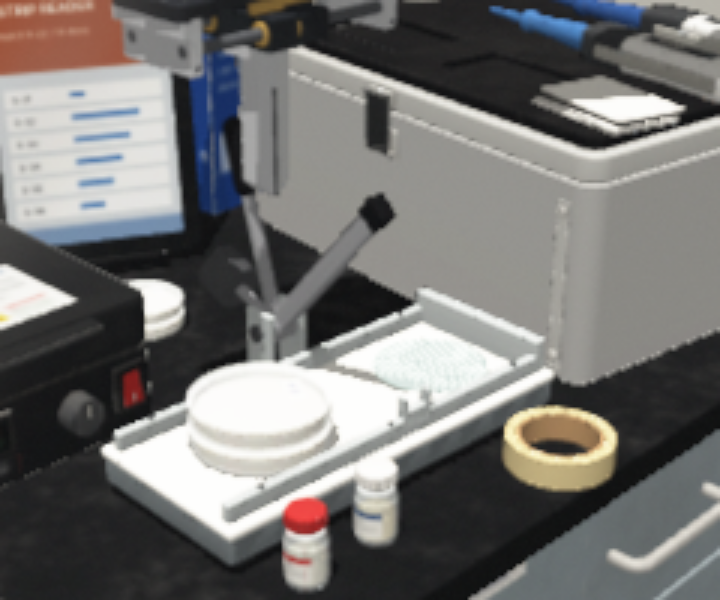

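The finger is on the lever and the arm is about halfway up. I'll push a little further, then lift straight up out of the V between lever and bar.

Request:
arm_command --motion '[{"claw": 255, "slide": [13, -0.6, 0], "rotation": [0, 0, 0]}, {"claw": 255, "slide": [13, -0.6, 0], "rotation": [0, 0, 0]}, {"claw": 255, "slide": [4, 0, 0], "rotation": [0, 0, 0]}, {"claw": 255, "slide": [0, 0, 40], "rotation": [0, 0, 0]}, {"claw": 255, "slide": [0, 0, 40], "rotation": [0, 0, 0]}, {"claw": 255, "slide": [0, 0, 40], "rotation": [0, 0, 0]}, {"claw": 255, "slide": [0, 0, 0], "rotation": [0, 0, 0]}, {"claw": 255, "slide": [0, 0, 0], "rotation": [0, 0, 0]}, {"claw": 255, "slide": [0, 0, 0], "rotation": [0, 0, 0]}, {"claw": 255, "slide": [0, 0, 0], "rotation": [0, 0, 0]}]'

```text
t: 4.7
position: [0.5472, 0.2352, 0.4624]
orientation: [-0.0, 0.723, 0.691, -0.001]
force: [0.4, -1.0, -1.3]
width: 0.0004
```

Request:
arm_command --motion '[{"claw": 255, "slide": [0, 0, 0], "rotation": [0, 0, 0]}, {"claw": 255, "slide": [0, 0, 0], "rotation": [0, 0, 0]}, {"claw": 255, "slide": [0, 0, 0], "rotation": [0, 0, 0]}, {"claw": 255, "slide": [0, 0, 0], "rotation": [0, 0, 0]}, {"claw": 255, "slide": [0, 0, 0], "rotation": [0, 0, 0]}, {"claw": 255, "slide": [0, 0, 0], "rotation": [0, 0, 0]}, {"claw": 255, "slide": [0, 0, 0], "rotation": [0, 0, 0]}, {"claw": 255, "slide": [0, 0, 0], "rotation": [0, 0, 0]}, {"claw": 255, "slide": [0, 0, 0], "rotation": [0, 0, 0]}, {"claw": 255, "slide": [0, 0, 0], "rotation": [0, 0, 0]}]'

```text
t: 5.53
position: [0.5475, 0.2354, 0.4636]
orientation: [0.0, 0.723, 0.691, 0.0]
force: [-0.2, 0.0, -0.1]
width: 0.0006
```

```bash
python3 - <<'E'
from h import *
im=shot('scene','s3'); cv2.imwrite('pics/s3c.png',cv2.resize(im[120:320,220:460,::-1],None,fx=3,fy=3))
s=np.load('st.npz'); p=ctrl.observe()['position']; d=p-s['O']; print(p,d@s['X'],d@s['Y'],ctrl.observe()['force'])
E
```

```text
[0.54744543 0.23543642 0.46364639] -0.00045615598086715635 0.114814463186197 [-0.63035269  0.77772118  0.00227326]
```

View pics/s3c.png

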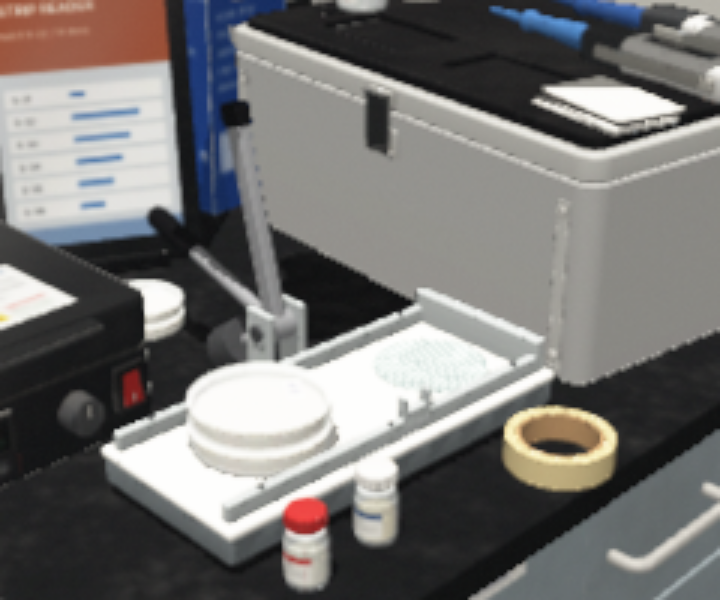

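Barrier stands open (bar from (285,300) to (237,110)), the lever is past the post and the dish is unmoved. Next I'll go behind the dish.

Request:
arm_command --motion '[{"claw": 255, "slide": [-21.4, 31, 0], "rotation": [0, 0, 0]}, {"claw": 255, "slide": [-21.4, 31, 0], "rotation": [0, 0, 0]}, {"claw": 255, "slide": [-21.4, 31, 0], "rotation": [0, 0, 0]}, {"claw": 255, "slide": [-21.4, 31, 0], "rotation": [0, 0, 0]}, {"claw": 255, "slide": [-21.4, 31, 0], "rotation": [0, 0, 0]}, {"claw": 255, "slide": [0, 0, -38], "rotation": [0, 0, 0]}, {"claw": 255, "slide": [0, 0, -38], "rotation": [0, 0, 0]}, {"claw": 255, "slide": [0, 0, -38], "rotation": [0, 0, 0]}, {"claw": 255, "slide": [0, 0, -38], "rotation": [0, 0, 0]}, {"claw": 255, "slide": [0, 0, 0], "rotation": [0, 0, 0]}]'

```text
t: 6.42
position: [0.4395, 0.3889, 0.3056]
orientation: [-0.0, 0.723, 0.691, -0.004]
force: [-1.5, 0.4, -2.0]
width: 0.0007
```

Request:
arm_command --motion '[{"claw": 255, "slide": [0, 0, -30], "rotation": [0, 0, 0]}, {"claw": 255, "slide": [0, 0, -30], "rotation": [0, 0, 0]}, {"claw": 255, "slide": [0, 0, -10], "rotation": [0, 0, 0]}, {"claw": 255, "slide": [0, 0, -4], "rotation": [0, 0, 0]}, {"claw": 255, "slide": [0, 0, 0], "rotation": [0, 0, 0]}, {"claw": 255, "slide": [0, 0, 0], "rotation": [0, 0, 0]}]'

```text
t: 6.92
position: [0.4408, 0.391, 0.2396]
orientation: [0.0, 0.723, 0.69, 0.001]
force: [0.2, 0.7, 0.2]
width: 0.0003
```

```bash
python3 - <<'E'
from h import *
im=shot('scene','s4'); cv2.imwrite('pics/s4c.png',cv2.resize(im[120:320,220:460,::-1],None,fx=3,fy=3))
s=np.load('st.npz'); p=ctrl.observe()['position']; d=p-s['O']; print(p,d@s['X'],d@s['Y'],ctrl.observe()['force'])
E
```

```text
[0.44086926 0.39090654 0.23957287] -0.1507967744910361 0.0011169000804021542 [ 0.72044871 -0.07773005 -0.20248686]
```

View pics/s4c.png

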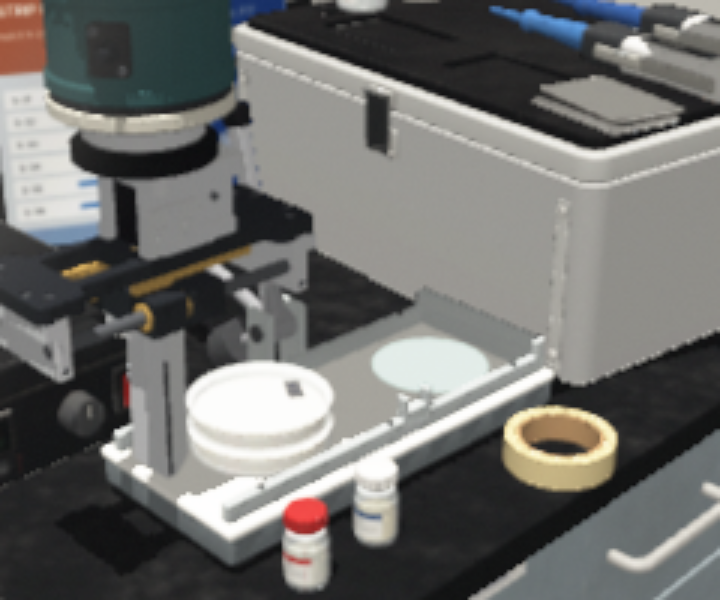

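Fingers are on the deck behind the dish, between the rails. Now pushing.

Request:
arm_command --motion '[{"claw": 255, "slide": [0, 0, -4], "rotation": [0, 0, 0]}, {"claw": 255, "slide": [-0.5, -10, 0], "rotation": [0, 0, 0]}, {"claw": 255, "slide": [-0.3, -7, 0], "rotation": [0, 0, 0]}, {"claw": 255, "slide": [-0.3, -7, 0], "rotation": [0, 0, 0]}, {"claw": 255, "slide": [-0.3, -7, 0], "rotation": [0, 0, 0]}, {"claw": 255, "slide": [-0.4, -9, 0], "rotation": [0, 0, 0]}, {"claw": 255, "slide": [-0.5, -10, 0], "rotation": [0, 0, 0]}, {"claw": 255, "slide": [-0.5, -10, 0], "rotation": [0, 0, 0]}, {"claw": 255, "slide": [-0.5, -10, 0], "rotation": [0, 0, 0]}, {"claw": 255, "slide": [-0.5, -10, 0], "rotation": [0, 0, 0]}]'

```text
t: 7.8
position: [0.4366, 0.3093, 0.2337]
orientation: [0.0, 0.723, 0.69, 0.0]
force: [1.2, 1.3, 0.4]
width: 0.0005
```

Request:
arm_command --motion '[{"claw": 255, "slide": [-0.5, -10, 0], "rotation": [0, 0, 0]}, {"claw": 255, "slide": [-0.5, -10, 0], "rotation": [0, 0, 0]}, {"claw": 255, "slide": [-0.5, -10, 0], "rotation": [0, 0, 0]}, {"claw": 255, "slide": [-0.5, -10, 0], "rotation": [0, 0, 0]}, {"claw": 255, "slide": [-0.5, -10, 0], "rotation": [0, 0, 0]}, {"claw": 255, "slide": [-0.3, -7, 0], "rotation": [0, 0, 0]}, {"claw": 255, "slide": [0, 0, 0], "rotation": [0, 0, 0]}]'

```text
t: 8.38
position: [0.434, 0.2518, 0.2335]
orientation: [0.0, 0.724, 0.69, -0.0]
force: [0.2, 0.3, 0.6]
width: 0.0004
```

```bash
python3 - <<'E'
from h import *
im=shot('scene','s5'); cv2.imwrite('pics/s5c.png',cv2.resize(im[120:320,220:460,::-1],None,fx=3,fy=3))
s=np.load('st.npz'); p=ctrl.observe()['position']; d=p-s['O']; print(p,d@s['X'],d@s['Y'],ctrl.observe()['force'])
E
```

```text
[0.43399151 0.25266182 0.23360517] -0.01238175912213827 0.0006817020642903024 [0.56774874 0.36052271 0.15448446]
```

View pics/s5c.png

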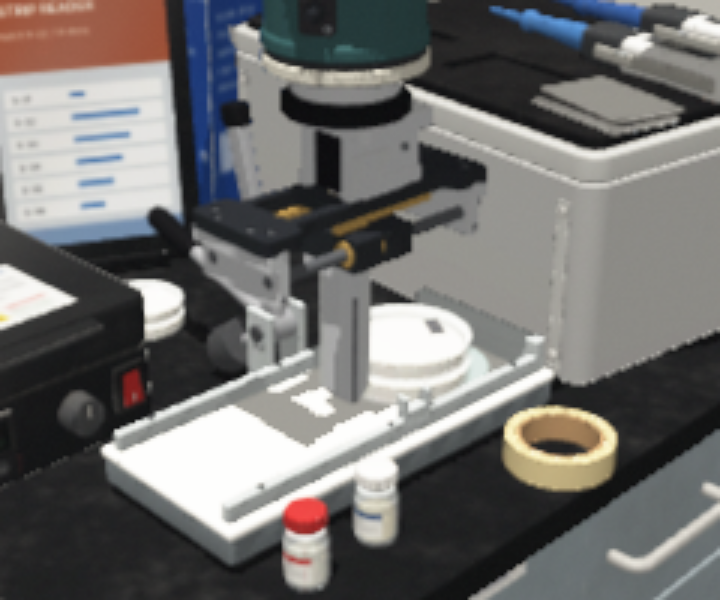

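Request:
arm_command --motion '[{"claw": 255, "slide": [-0.2, -5, 0], "rotation": [0, 0, 0]}, {"claw": 255, "slide": [-0.2, -5, 0], "rotation": [0, 0, 0]}, {"claw": 255, "slide": [-0.2, -5, 0], "rotation": [0, 0, 0]}, {"claw": 255, "slide": [-0.2, -4, 0], "rotation": [0, 0, 0]}, {"claw": 255, "slide": [-0.1, -2, 0], "rotation": [0, 0, 0]}, {"claw": 255, "slide": [0, 0, 0], "rotation": [0, 0, 0]}]'

```text
t: 8.93
position: [0.433, 0.2319, 0.2336]
orientation: [0.0, 0.723, 0.69, -0.0]
force: [-0.2, 0.1, -0.7]
width: 0.0005
```

Request:
arm_command --motion '[{"claw": 255, "slide": [-0.1, -2, 0], "rotation": [0, 0, 0]}, {"claw": 255, "slide": [0, -1, 0], "rotation": [0, 0, 0]}, {"claw": 255, "slide": [0, 0, 0], "rotation": [0, 0, 0]}, {"claw": 255, "slide": [0, 0, 0], "rotation": [0, 0, 0]}]'

```text
t: 9.27
position: [0.4328, 0.2295, 0.2336]
orientation: [0.0, 0.723, 0.691, -0.0]
force: [0.5, -0.4, -0.9]
width: 0.0005
```

```bash
python3 - <<'E'
from h import *
im=shot('top','t6'); cv2.imwrite('pics/t6c.png',cv2.resize(im[170:310,225:415,::-1],None,fx=4,fy=4,interpolation=cv2.INTER_CUBIC))
s=np.load('st.npz'); p=ctrl.observe()['position']; d=p-s['O']; print(p,d@s['X'],d@s['Y'],ctrl.observe()['force'])
E
```

```text
[0.43284256 0.2294865  0.23361344] 0.010821916040390043 0.0006127764052006173 [ 1.0683073  -0.61746267 -0.33725789]
```

Request:
arm_command --motion '[{"claw": 255, "slide": [0, -1, 0], "rotation": [0, 0, 0]}, {"claw": 255, "slide": [0, -1, 0], "rotation": [0, 0, 0]}, {"claw": 255, "slide": [0, 0, 0], "rotation": [0, 0, 0]}, {"claw": 255, "slide": [0, 0, 0], "rotation": [0, 0, 0]}]'

```text
t: 9.65
position: [0.4329, 0.228, 0.2338]
orientation: [-0.0, 0.723, 0.691, 0.001]
force: [-0.2, 4.8, -0.9]
width: 0.0004
```

Request:
arm_command --motion '[{"claw": 255, "slide": [0, -1, 0], "rotation": [0, 0, 0]}, {"claw": 255, "slide": [0, 0, 0], "rotation": [0, 0, 0]}, {"claw": 255, "slide": [0, 0, 0], "rotation": [0, 0, 0]}]'

```text
t: 9.9
position: [0.4329, 0.2276, 0.234]
orientation: [-0.001, 0.723, 0.691, 0.001]
force: [-0.3, 9.0, -0.6]
width: 0.0004
```

Request:
arm_command --motion '[{"claw": 255, "slide": [0, -1, 0], "rotation": [0, 0, 0]}, {"claw": 255, "slide": [0, 0, 0], "rotation": [0, 0, 0]}, {"claw": 255, "slide": [0, 0, 0], "rotation": [0, 0, 0]}]'

```text
t: 10.15
position: [0.4329, 0.2272, 0.2342]
orientation: [-0.001, 0.723, 0.691, 0.002]
force: [-0.1, 14.3, 0.5]
width: 0.0003
```

Contact force rises against the stop while the position stays put, so the dishes are home. Backing off and lifting clear.

Request:
arm_command --motion '[{"claw": 255, "slide": [0, 3, 0], "rotation": [0, 0, 0]}, {"claw": 255, "slide": [0.3, 7, 0], "rotation": [0, 0, 0]}, {"claw": 255, "slide": [0.5, 10, 0], "rotation": [0, 0, 0]}, {"claw": 255, "slide": [0.5, 10, 0], "rotation": [0, 0, 0]}, {"claw": 255, "slide": [0, 0, 20], "rotation": [0, 0, 0]}, {"claw": 255, "slide": [0, 0, 38], "rotation": [0, 0, 0]}, {"claw": 255, "slide": [0, 0, 38], "rotation": [0, 0, 0]}, {"claw": 255, "slide": [0, 0, 38], "rotation": [0, 0, 0]}, {"claw": 255, "slide": [0, 0, 38], "rotation": [0, 0, 0]}, {"claw": 255, "slide": [0, 0, 38], "rotation": [0, 0, 0]}]'

```text
t: 10.98
position: [0.4335, 0.2563, 0.4456]
orientation: [-0.0, 0.723, 0.691, -0.0]
force: [1.3, -0.7, 0.4]
width: 0.0002
```

Request:
arm_command --motion '[{"claw": 255, "slide": [-10, 40, 10], "rotation": [0, 0, 0]}, {"claw": 255, "slide": [-10, 40, 10], "rotation": [0, 0, 0]}, {"claw": 255, "slide": [-10, 40, 10], "rotation": [0, 0, 0]}, {"claw": 255, "slide": [0, 40, 0], "rotation": [0, 0, 0]}, {"claw": 255, "slide": [0, 40, 0], "rotation": [0, 0, 0]}, {"claw": 255, "slide": [0, 0, 0], "rotation": [0, 0, 0]}, {"claw": 255, "slide": [0, 0, 0], "rotation": [0, 0, 0]}]'

```text
t: 11.57
position: [0.4029, 0.4562, 0.4724]
orientation: [-0.001, 0.722, 0.692, -0.001]
force: [-0.0, -1.0, -0.2]
width: 0.0007
```

```bash
python3 - <<'E'
from h import *
a=shot('top','t7')[170:310,225:415,::-1]; b=shot('scene','s7')[120:320,220:460,::-1]
a=cv2.resize(a,None,fx=2.1,fy=2.1,interpolation=cv2.INTER_CUBIC); b=cv2.resize(b,(398,294))
b=cv2.resize(b,(a.shape[1],a.shape[0])) if b.shape!=a.shape else b
cv2.imwrite('pics/fin.png',np.hstack([a,b]))
s=np.load('st.npz'); S=lambda x,y,z:s['O']+x*s['X']+y*s['Y']+np.array([0,0,z])
print('home centre px in crop',(proj('top',[S(.067,0,.061)])-[225,170])*2.1, ctrl.observe()['position'],ctrl.observe()['force'])
E
```

```text
home centre px in crop [[284.46768362 145.86239054]] [0.40448692 0.45347326 0.47282092] [-0.39091368  0.08864858  0.10038034]
```

View pics/fin.png

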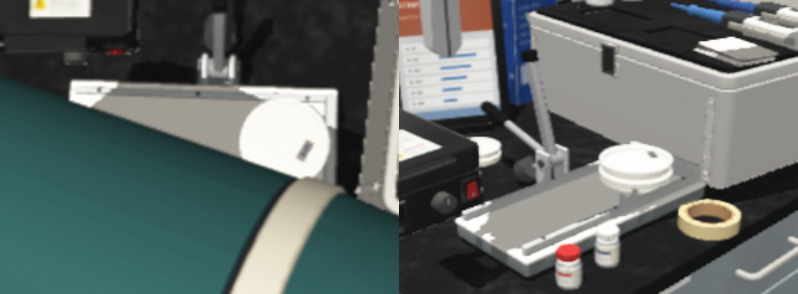

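```bash
python3 -c "
from station import workorder
print(workorder.hand_in())"
```

```text
the job is handed in; nothing more can be done
None
```

The job is done and handed in at about 11.7 s of the 53 s allowed; the hand-in reported no verdict.

- **Barrier:** I pushed the lever past the balance point with closed fingers, then lifted clear. The arm fell open by itself and still stands raised in the last picture.
- **Dishes:** I pushed the dish stack along the deck until the force against the back stop rose to about 14 N with almost no further movement. I then backed off and lifted away.

**Last checks:** In the top view the dish centre sits at about crop pixel (285,142), against (284.5,146) expected for home. That is on target along the deck and about 4 mm off across it, estimated by eye because the robot arm hid part of the dish. The dishes look flat, both vials and the tape roll look unmoved in the scene view, and the gripper is well clear with only sensor-noise forces. No check failed or disagreed. I did not measure the dish tilt or the exact barrier angle beyond what the pictures show.

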